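# Trip-test a gas shut-off valve and tag it

### The job

Test the gas shut-off valve: press its red test button until the orange lever drops, then lift the lever all the way back up so that it latches and stays up by itself. Then hang the green tag by its hole on the peg of the valve's tag post, and leave the red tag and everything else on the bench where it is.

Things in the scene. Friction and masses are not known exactly. Their poses are not given: they have to be found in the camera images.
- valve: Fixed gas shut-off valve: white housing 100 (x) x 140 (y) x 130 (z) mm centred on its origin (underside centre, on the bench) and a thin base plate. x points away from its gauge face, y towards its tag post (20 x 24 mm, 192 mm tall, at x 18, y 150 mm), z up. Lever on its -y side, red button on top at y 30 mm, two pipe stubs on its +x side.
- button_top (a point): Centre of the top face of the round red mushroom test button, 38 mm across, in a yellow collar on top of the housing; its top stands 156 mm above the bench. Pressed straight down, against a spring (about 6 N fully in).
- test_button (a joint): Button travel, m: 0 out, 0.009 fully pressed. The latch lets the lever go at about 0.006; it springs out when let go.
- lever (a joint): Reset lever angle, rad, about the valve's x: about 0 = raised and latched (sloping up 30 degrees), 1.05 = fully dropped (sloping down 30 degrees), -0.10 = upper stop. Falls by its own weight. Lifted to the upper stop and let go, it is caught by the latch near 0; lifted less, it falls again. Lifting takes about 2 N.
- lever_grip (a point): Centre of the lever's orange handle, 108 mm from the hinge; the handle is 60 mm long, 20 mm wide (along the valve's x) and 18 mm thick. Moves with the lever. Handle centre is 154 mm above the bench when latched, 46 mm when dropped. Can be pinched from above across its width.
- lever_hinge (a point): Point on the lever's hinge axis (which runs along the valve's x), 100 mm above the bench, at (0, -50) mm from the valve's origin; axes turn with the lever.
- peg_mid (a point): Middle of the steel tag peg: a round bar 10 mm thick and 75 mm long that points from the top of the tag post towards the valve's -x, rising 0.26 rad (15 degrees) towards its free end. Axes as the valve's. Nothing stands above the peg.
- peg_tip (a point): Free, rounded end of the tag peg, about 201 mm above the bench, 36 mm towards -x and 10 mm higher than peg_mid.
- green_tag: Loose green plastic plate with a white panel, 60 (y) x 120 (z) x 6 (x) mm, 55 g, standing upright in a slot of the rack. Origin: middle of its lower edge; z up along its length, x through its thickness. In the rack its top edge is 130 mm above the bench.
- tag_hole (a point): Centre of the green tag's round through hole, 27 mm across, axis along the tag's x; 75 mm from the lower edge and 45 mm below the top edge.
- rack: Fixed grey tag rack, 60 (x) x 190 (y) x 36 (z) mm, origin at the centre of its underside. Two slots 9 x 65 mm, 26 mm deep, at y = -43 and +43 mm, each holding one tag with its faces looking along the rack's x.
- red_tag: Red tag, same shape as the green one, in the other slot of the rack. Leave it.
- wrench: Loose wrench, 170 mm, lying on the bench. Bystander.
- fitting: Loose brass pipe fitting, 44 mm across, 34 mm tall. Bystander.
- dish: Loose glass dish, 90 mm across, 16 mm tall. Bystander.
- solvent: Loose amber bottle, 60 mm across, 130 mm tall. Bystander.
- driver: Loose screwdriver, 180 mm, lying on the bench. Bystander.
Things that resemble listed ones, but are neither listed nor needed, are in the scene too. Of the things that look like the green_tag, the largest one is meant.

How it is judged:
On the way, in this order (a step that is already met when the one before it is completed fails the run):
1. the test button is pushed in (value of joint test_button above 0.004 m).
2. the lever has dropped (value of joint lever above 0.9 rad), for 0.1 s.
3. the lever is raised and stays up untouched, with the button out (value of joint lever below 0.07 rad and value of joint test_button below 0.002 m and contact force between each of the arm, the fingers and lever below 0.1 N), for 0.3 s.
4. the green tag hangs on the peg (x of tag_hole in the frame of peg_mid between -0.036 and 0.036 m and y of tag_hole in the frame of peg_mid between -0.014 and 0.014 m and z of tag_hole in the frame of peg_mid between -0.024 and 0.01 m and angle between green_tag's own z axis and vertical below 0.5 rad), for 0.2 s.
At the end, for the whole second after the job is handed in: The lever is up on its latch (below 0.07 rad) with the button out (less than 2 mm in), and the green tag hangs still (slower than 0.1 m/s) on the peg: hole centre within 36 mm of the peg's middle along the peg, 14 mm sideways, and from 24 mm below to 10 mm above it, tag upright within 0.5 rad (all of step 4 and value of joint lever below 0.07 rad and value of joint test_button below 0.002 m and linear speed of green_tag below 0.1 m/s); the robot touches nothing.
It fails at once if the red tag is moved by more than 30 mm (distance of red_tag from where it was at the start of the episode above 0.03 m).
It fails at once if the wrench, brass fitting, glass dish, amber bottle or screwdriver is moved by more than 40 mm (distance of any of wrench, fitting, dish, solvent, driver from where it was at the start of the episode above 0.04 m).
It also fails if it takes over 72 s, if anything falls off the work surface, if the arm or the gripper's body presses on something with over 40 N, if the wrist force passes 120 N, or if a joint passes its speed limit or range.

### The arm

A 6-joint arm with a two-finger parallel gripper is mounted at the origin on the work surface. World frame = base frame: x ahead of the robot, y to its left, z up, the work surface at z = 0. Lengths are in m, angles in rad, forces in N, time in s.
With the tool pointing down it reaches from about 0.3 to 0.825 m from the base axis. Payload 5.4 kg.
Tool frame: the origin (TCP) lies at the very end of the fingers, on their centre line; the grasp point (between the pads) lies 19 mm behind it; z points along the fingers, y is the line along which they close (so a half turn about z gives the same grasp; the last joint's range is limited). The gripper opens to 92 mm and grips with 3 to 60 N. Pads are 20 mm wide; open, the fingers measure 128 mm over their backs; the gripper's body (75 mm by 189 mm) begins 69 mm behind the grasp point.
Start: joints at [1.041, 0.158, 1.597, -0, 1.386, -0.21], TCP at [0.181, 0.546, 0.215] pointing down, gripper open.
Joint ranges: [-2.91, 2.91], [-0.94, 2.29], [0.18, 2.7], [-1.29, 4.43], [0.17, 2.64], [-3, 3]. Speed limits (rad/s): [2.57, 2.57, 3.14, 3.14, 3.14, 3.14].

### API

Orientations are given as a rotation vector (axis times angle).
In Python, from workcell import bot gives the robot as it stands. Calls block until the motion is done:
- bot.goto(position, orientation): joint-space move of the TCP to a pose.
- bot.line_to(position, rot=None, max_speed=0.15): straight line of the TCP; rot=None keeps the orientation; max_speed is the mean speed in m/s.
- bot.set_joints(angles): joint-space move.
- bot.set_gripper(opening, newtons=None): opening from 0.0 (shut) to 1.0 (fully open); newtons is the grip in N (None keeps the last); returns when the fingers have stopped.
- bot.hold(seconds).
- bot.inverse_kinematics(position, orientation): joint angles nearest the present ones, or None.
- bot.read_camera(name): name is "scene" or "top"; returns a dict with "pixels" (480x640x3 uint8, blue, green, red), "fx", "fy", "cx", "cy" (pixels), "R" (3x3) and "t" (3): a world point X has camera coordinates R X + t. Camera axes: x right, y down, z forward; pixel columns grow to the right and rows downward; lengths in m; the calibration is good to about 2 mm. A picture is of the moment at which its call begins. There is no depth.
A pose or a line that the arm cannot do raises bot.MotionError and nothing moves.
- bot.job_done(): hands the job in; it is judged then, once.
Readings, each from a call of its own:
- bot.current_clock(): time.
- bot.current_joints(): joint angles.
- bot.current_joint_vel(): joint speeds.
- bot.current_effort(): joint torques, N m.
- bot.current_ee_pos(): TCP position.
- bot.current_tool_rot(): TCP orientation.
- bot.current_contact_force(): force on the tool from outside, world axes, zero at the start.
- bot.current_ft_torque(): the same for the moment, N m.
- bot.current_opening(): opening from 0.0 (shut) to 1.0 (fully open).
- bot.current_grip_force(): force on a finger pad.
Only numpy, scipy, OpenCV 4.12 (cv2) and the standard library are available. Lean on these libraries where they do the work, as an engineer would, in place of code of your own. Each camera call takes 0.05 s, during which the arm holds its last target. There are 200 camera calls.

## Working session

There is one attempt and no reset: what is moved stays moved. The work goes in short steps, each a Python script; the robot and the scene stay as the last script left them, time stands still between calls to the robot, and variables do not carry over. Pictures are saved under pics/ and viewed, at most 12 in all, crops included, and the job is handed in when it is done.

```bash
mkdir -p pics
python3 - <<'E'
from workcell import bot
import cv2,pickle
d={}
for n in("scene","top"):
    c=bot.read_camera(n); d[n]=c; cv2.imwrite(f"pics/{n}0.png",c["pixels"])
    print(n,c["fx"],c["cx"],c["cy"],c["R"],c["t"])
pickle.dump(d,open("cam0.pkl","wb"))
print(bot.current_tool_rot(),bot.current_clock())
E
```

```text
scene 547.9253866190255 315.55693363449865 249.78055706366314 [[ 0.75877054  0.65118083  0.01519211]
 [ 0.539581   -0.61532518 -0.57465403]
 [-0.3648556   0.44422792 -0.81825543]] [-0.39573687 -0.27516266  1.45858728]
top 563.9407051844189 322.722413229866 226.92187753985235 [[-0.00338379 -0.99982206  0.01855801]
 [-0.99735211  0.00202611 -0.07269568]
 [ 0.07264514 -0.01875486 -0.9971815 ]] [-0.06534228  0.58251775  1.35980977]
[-5.00050385e-01 -3.10091000e+00  2.44911979e-03] 0.1
```

View pics/scene0.png

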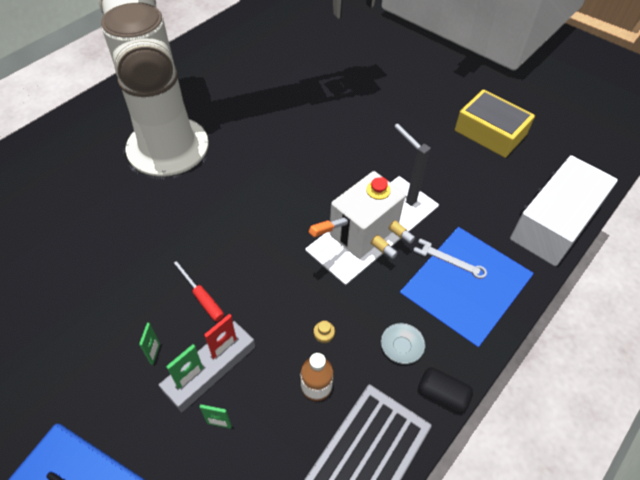

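View pics/top0.png

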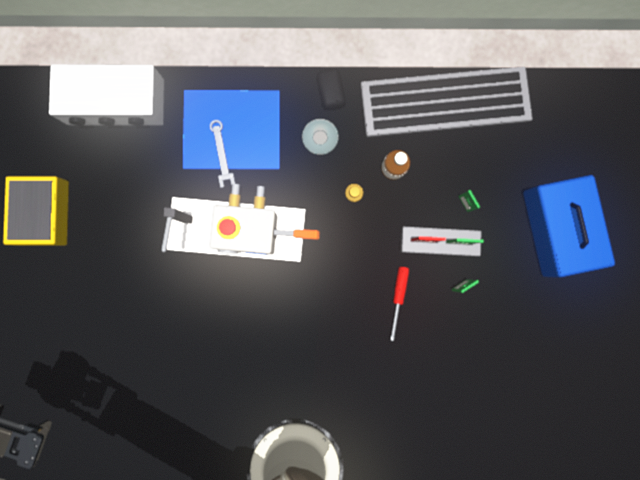

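The scene view shows the valve at (370,215), with its red button at (379,185), its lever at (322,228) and its peg tip near (397,126). The rack is at (207,365). Green tag candidates are the tag in the rack slot at (185,367), a small loose tag at (150,344) and another small loose tag at (216,416). I choose the rack one because it is the largest and stands in a slot. Next I'll check that in a close crop and measure landmarks.

Run:
```python
import pickle,cv2,numpy as np
d=pickle.load(open("cam0.pkl","rb"))
def crop(n,x,y,w,h,k): return cv2.resize(d[n]["pixels"][y:y+h,x:x+w],None,fx=k,fy=k,interpolation=cv2.INTER_CUBIC)
a=crop("top",155,190,170,75,4.5); b=crop("scene",300,115,150,80,5)
im=np.zeros((345+0,800,3),np.uint8)
v=np.zeros((600,800,3),np.uint8)
v[:337,:765]=a[:337]
r=crop("top",390,215,105,52,3.8); v[340:340+r.shape[0],:r.shape[1]]=r
g=crop("scene",130,310,130,98,2.65) ; v[340:340+g.shape[0],405:405+g.shape[1]]=g[:260]
cv2.imwrite("pics/c1.png",v)
s=crop("scene",295,110,155,175,3.4); cv2.imwrite("pics/c2.png",s)
```

```text
(no output)
```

View pics/c1.png

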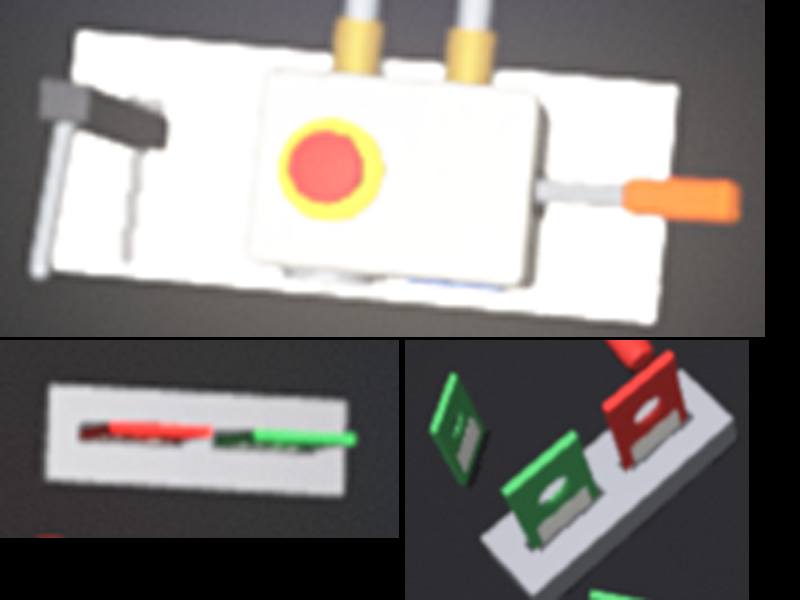

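View pics/c2.png

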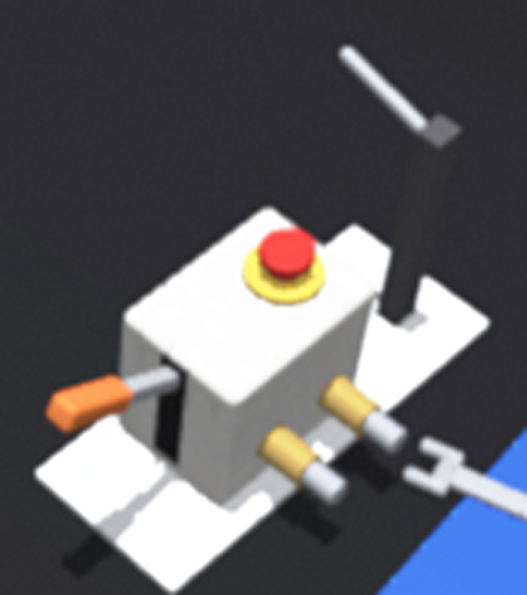

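The crops confirm the choice. The green tag in the rack is full size with a round hole and white panel, and the loose ones are smaller. Next I fit the valve and rack poses from the landmarks in both views.

```bash
cat > h.py <<'E'
import pickle,numpy as np
from scipy.optimize import least_squares
from scipy.spatial.transform import Rotation as Ro
d=pickle.load(open("cam0.pkl","rb"))
def proj(n,X):
    c=d[n];p=np.array(c["R"])@X+np.array(c["t"]);return np.array([c["fx"]*p[0]/p[2]+c["cx"],c["fy"]*p[1]/p[2]+c["cy"]])
def tri(obs):
    f=lambda X:np.concatenate([proj(n,X)-u for n,u in obs]);r=least_squares(f,[.4,0,.1]);return r.x,np.abs(r.fun).max()
def w(p,q): # local xyz -> world with pose x,y,yaw
    c,s=np.cos(p[2]),np.sin(p[2]);return np.array([p[0]+c*q[0]-s*q[1],p[1]+s*q[0]+c*q[1],q[2]])
def fit(obs,p0):
    f=lambda p:np.concatenate([proj(n,w(p,q))-u for n,u,q in obs]);r=least_squares(f,p0,loss="soft_l1");return r.x,f(r.x).reshape(-1,2)
E
python3 - <<'E'
from h import *
def px(x0,y0,k,ox,oy): return lambda u,v:np.array([x0+(u-ox+.5)/k-.5,y0+(v-oy+.5)/k-.5])
T=px(155,190,4.5,0,0);S=px(295,110,3.4,0,0);RT=px(390,215,3.8,0,340);RS=px(130,310,2.65,405,340)
for nm,a,b in[("button",T(326,167),S(288,252)),("pegtip",T(40,272),S(346,52)),("post",T(65,101),S(441,131)),("grip",T(682,200),S(90,402))]:
    print(nm,tri([("top",a),("scene",b)]))
L=.108;g=(0,-.05-L*np.cos(np.pi/6),.154)
tip=(.018-.010-.0725,.15,.201)
o=[("top",T(326,167),(0,.03,.156)),("scene",S(288,252),(0,.03,.156)),
("top",T(65,101),(.018,.15,.192)),("scene",S(441,131),(.018,.15,.192)),("top",T(682,200),g),("scene",S(90,402),g)]
for (x,y),t,s in[((-.05,.07),(250,262),(268,208)),((.05,.07),(270,70),(380,290)),((.05,-.07),(535,97),(233,404)),((-.05,-.07),(525,287),(125,315))]:
    o+=[("top",T(*t),(x,y,.13)),("scene",S(*s),(x,y,.13))]
p,r=fit(o,[.55,.15,0]);print("valve",p);print(r.round(1).tolist())
print("predicted tip",w(p,tip),"button",w(p,(0,.03,.156)),"grip",w(p,g))
o=[("top",RT(*u),(x,y,.036)) for u,x,y in[((50,384),.03,.095),((347,402),.03,-.095),((344,494),-.03,-.095),((46,480),-.03,.095)]]
q,r=fit(o,[.5,-.3,0]);print("rack",q,r.round(1).tolist())
h=(0,-.043,.085);print("hole pred",w(q,h),proj("scene",w(q,h)),RS(553,490),"topmid",w(q,(0,-.043,.13)),proj("top",w(q,(0,-.043,.13))),RT(306,438))
for s in(1,-1):
  print(tri([("top",RT(255 if s>0 else 357,435 if s>0 else 440)),("scene",RS(575,437) if s>0 else RS(505,491))]))
E
```

```text
button (array([0.57408025, 0.14743242, 0.15186953]), np.float64(0.1955357730190599))
pegtip (array([0.52101499, 0.27276518, 0.20330657]), np.float64(0.09650737043369872))
post (array([0.60310975, 0.26593001, 0.19020596]), np.float64(0.24377606183571743))
grip (array([ 0.55715316, -0.02768539,  0.1517674 ]), np.float64(0.030640685544142343))
valve [ 0.57123904  0.11577278 -0.09501098]
[[0.4, -0.3], [-0.5, -0.8], [0.8, -0.4], [-0.6, 0.1], [-0.3, -0.3], [0.4, -0.7], [-1.1, -0.1], [-0.3, -1.2], [-0.8, -1.5], [0.3, -0.9], [2.1, -1.8], [-0.1, 0.4], [0.0, 0.1], [-2.0, -0.2]]
predicted tip [0.52126016 0.27121525 0.201     ] button [0.57408508 0.14563747 0.156     ] grip [ 0.55762255 -0.02711062  0.154     ]
rack [ 0.54658785 -0.35506834 -0.05613827] [[0.2, 0.3], [-0.2, -0.2], [-0.2, 0.2], [0.2, -0.3]]
hole pred [ 0.54417517 -0.3980006   0.085     ] [185.4456803  365.73341073] [185.53773585 366.29245283] topmid [ 0.54417517 -0.3980006   0.13      ] [469.830001   239.95949822] [470.15789474 240.42105263]
(array([ 0.54531175, -0.36961861,  0.1244113 ]), np.float64(0.0227821299441473))
(array([ 0.54241531, -0.4280947 ,  0.13136001]), np.float64(0.33378154134561555))
```

```bash
cat >> h.py <<'E'
from workcell import bot
V=np.array([.5712,.1163,-.092]); Q=np.array([.5466,-.3551,-.056])
def down(yaw): # tool down, closing line (tool y) at angle yaw; pick the small wrist angle
    return [np.pi*np.array([np.cos(f),np.sin(f),0]) for f in((yaw+np.pi/2)/2,(yaw-np.pi/2)/2)]
def rot(yaw,pos): return min(down(yaw),key=lambda r:(lambda j:9 if j is None else abs(j[5]))(bot.inverse_kinematics(list(pos),list(r))))
def pic(n,f,x,y,w_,h_,k):
    import cv2
    im=bot.read_camera(n)["pixels"][y:y+h_,x:x+w_];cv2.imwrite("pics/"+f,cv2.resize(im,None,fx=k,fy=k,interpolation=cv2.INTER_CUBIC))
E
python3 - <<'E'
from h import *
bot.set_gripper(0)
p=bot.current_ee_pos();bot.line_to([p[0],p[1],.30],max_speed=.25)
b=[.574,.1465,.30];r=rot(V[2],b);print(r,bot.inverse_kinematics(b,r))
bot.goto(b,r);bot.line_to([b[0],b[1],.17],max_speed=.2)
f0=np.array(bot.current_contact_force());print(f0)
for z in np.arange(.158,.1455,-.001):
    bot.line_to([b[0],b[1],z],max_speed=.05);f=bot.current_contact_force()[2]-f0[2];print(round(z,3),round(f,2))
    if f>5.2 : break
bot.hold(.6);pic("scene","s2.png",295,110,155,175,3)
bot.line_to([b[0],b[1],.25],max_speed=.2);print(bot.current_clock())
E
```

```text
[2.32124187 2.11694132 0.        ] [ 4.60867750e-02  1.61279237e-01  1.42667007e+00 -4.44089210e-16
  1.55364335e+00  1.38086775e-01]
[0.62047933 0.47978681 0.11805518]
0.158 0.03
0.157 -0.1
0.156 1.56
0.155 1.73
0.154 0.15
0.153 0.32
0.152 3.75
0.151 4.07
0.15 4.28
0.149 4.67
0.148 4.65
0.147 6.09
9.2167
```

View pics/s2.png

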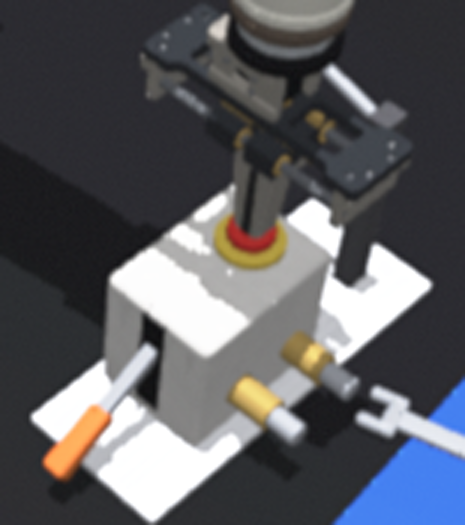

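The picture shows the lever dropped, with the handle at crop (75,440) and the fingers on the button. Next I pinch the handle and lift it along its arc.

Run:
```python
from h import *
H=lambda a:(0,-.05-.108*np.cos(np.pi/6-a),.1+.108*np.sin(np.pi/6-a))
def tcp(a): p=w(V,H(a));p[2]-=.019;return p
print(tcp(1.047),tcp(-.1))
s=tcp(1.047)+[0,0,.003];up=[s[0],s[1],.24]
r=rot(V[2],up);bot.goto(up,r);bot.set_gripper(.55,12);f0=np.array(bot.current_contact_force())
bot.line_to(s,max_speed=.15);print(np.array(bot.current_contact_force())-f0)
bot.set_gripper(0,12);print("open",bot.current_opening(),bot.current_grip_force())
for a in np.append(np.arange(.95,-.1,-.1),[-.1]):
    bot.line_to(tcp(a)+[0,0,.003],max_speed=.12);print(round(a,2),(np.array(bot.current_contact_force())-f0).round(1),round(bot.current_opening(),2))
p=tcp(-.1)+[0,0,.006];bot.line_to(p,max_speed=.05);print((np.array(bot.current_contact_force())-f0).round(1))
bot.hold(.2);pic("scene","s3.png",295,110,155,175,3);print(bot.current_clock())
```

```text
[ 0.55801281 -0.02663437  0.02701848] [ 0.55855199 -0.02079026  0.14406772]
[-0.36403851  0.09526341  0.32353697]
open 0.219472822591866 12.000187039375305
0.95 [-1.3 -0.5  0.1] 0.22
0.85 [-1.  -0.6 -0.2] 0.22
0.75 [-2.  -1.  -0.3] 0.22
0.65 [-2.1 -1.2 -0.3] 0.22
0.55 [-2.3 -1.8 -0.3] 0.22
0.45 [-3.4 -1.5 -0.7] 0.21
0.35 [-2.  -1.3 -0.9] 0.21
0.25 [-3.3 -1.5  0.4] 0.21
0.15 [-3.6 -0.6 -0.1] 0.22
0.05 [-5.7 -0.3  6. ] 0.21
-0.05 [-4.  -1.2  1.4] 0.21
-0.1 [-4.1 -1.6 -0.1] 0.22
[-0.4  5.2 -4.3]
16.425
```

View pics/s3.png

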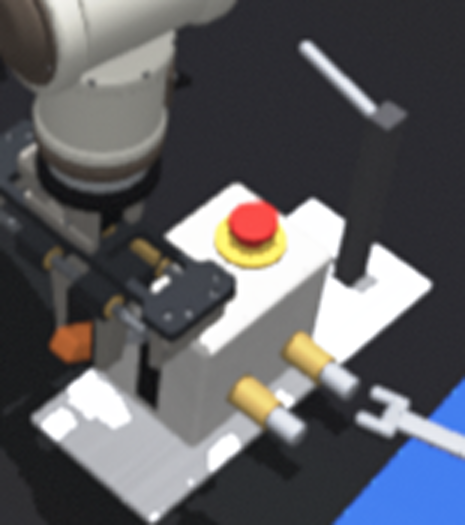

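The handle is up at crop (72,343), and the 4–5 N force step says it is at the stop. Next I release it, retreat and check.

Run:
```python
from h import *
bot.set_gripper(.55);p=np.array(bot.current_ee_pos());bot.line_to(p+[0,0,.13],max_speed=.2)
# on to above the green tag
t=w(Q,(0,-.043,.13));a=[t[0],t[1],.28];bot.goto(a,rot(Q[2],a));bot.hold(.1)
pic("scene","s4.png",295,110,155,175,3)
print(bot.current_clock(),bot.current_ee_pos(),t)
```

```text
19.4 [ 0.54489213 -0.39675137  0.28035345] [ 0.54419326 -0.39803259  0.13      ]
```

View pics/s4.png

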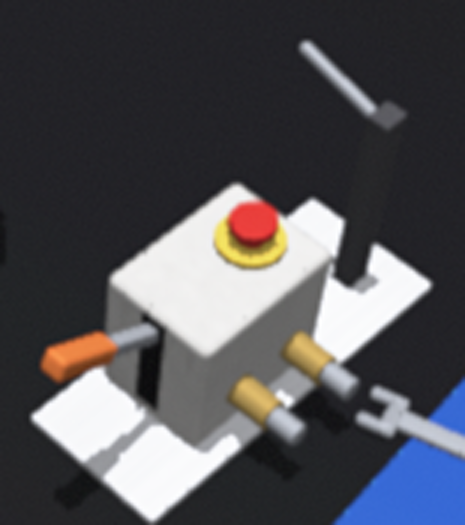

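The lever is up and latched untouched, with its handle at crop (75,355), and the button is out. Next I pick the green tag and carry it to just in front of the peg tip.

Run:
```python
from h import *
import cv2
t=w(Q,(0,-.043,.13));f0=np.array(bot.current_contact_force())
bot.line_to([t[0],t[1],.106],max_speed=.15);print((np.array(bot.current_contact_force())-f0).round(1))
bot.set_gripper(0,20);print("open",bot.current_opening(),bot.current_grip_force())
bot.line_to([t[0],t[1],.36],max_speed=.15);print("open",bot.current_opening())
ax=np.array([np.cos(V[2]),np.sin(V[2]),0]);M=np.array([.557,.269,.191])
s=M-ax*.081+[0,0,.010+.021];h=s.copy();h[2]=.36
bot.goto(h,rot(V[2],h));bot.line_to(s,max_speed=.15);bot.hold(.3)
a=bot.read_camera("scene")["pixels"][60:220,310:470];b=bot.read_camera("top")["pixels"][170:330,100:260]
cv2.imwrite("pics/s5.png",np.hstack([cv2.resize(i,(400,400),interpolation=cv2.INTER_CUBIC) for i in(a,b)]))
print(bot.current_ee_pos(),s,bot.current_clock(),proj("scene",s-[0,0,.021]),proj("top",M-ax*.036+[0,0,.01]))
```

```text
[ 0.1 -0.6 -0.9]
open 0.06418569400000568 19.999939799308777
open 0.0652470795860762
[0.47643491 0.27648991 0.22224444] [0.47634255 0.27644149 0.222     ] 27.1667 [381.12720827 115.90088907] [163.94929968 249.95265981]
```

View pics/s5.png

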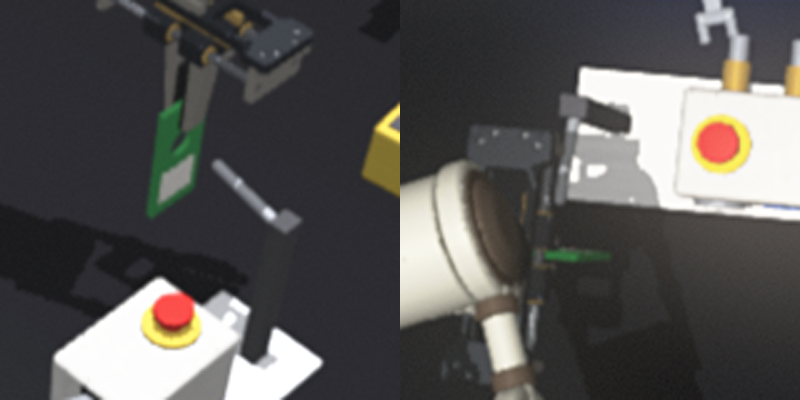

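The tag is upright in the grip. Its hole is at about (382,117), against a predicted (381,116), so it lines up with the peg tip at (396,126). Next I thread it along the peg axis.

Run:
```python
from h import *
import cv2
ax=np.array([np.cos(V[2]),np.sin(V[2]),0]);M=np.array([.557,.269,.191])
f0=np.array(bot.current_contact_force())
P=lambda u:M+ax*u+[0,0,-u*np.tan(.26)+.021]
for u in(-.05,-.036,-.02,-.005):
    q=P(u);q[2]=min(q[2],.222)
    bot.line_to(q,max_speed=.08);f=np.array(bot.current_contact_force())-f0;print(u,f.round(1))
    if np.abs(f).max()>8: break
bot.hold(.2)
a=bot.read_camera("scene")["pixels"][60:220,310:470];b=bot.read_camera("top")["pixels"][170:330,100:260]
cv2.imwrite("pics/s6.png",np.hstack([cv2.resize(i,(400,400),interpolation=cv2.INTER_CUBIC) for i in(a,b)]))
print(bot.current_opening(),bot.current_clock())
```

```text
-0.05 [-0.   0.   0.5]
-0.036 [0.3 0.9 0.2]
-0.02 [-0.  -0.5 -0.6]
-0.005 [ 0.4 -0.8  0.2]
0.06303886391237094 29.0333
```

View pics/s6.png

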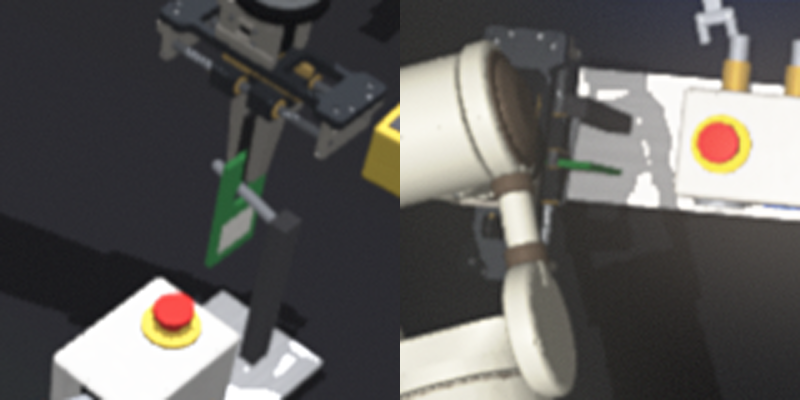

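The peg passes through the hole: the tip shows at left crop (215,165) and the rest exits at (240,188). I'll lower until the tag touches the peg, release and retreat upwards.

Run:
```python
from h import *
import cv2
f0=np.array(bot.current_contact_force());p=np.array(bot.current_ee_pos())
for k in range(1,9):
    bot.line_to(p-[0,0,.001*k],max_speed=.04);f=(np.array(bot.current_contact_force())-f0)
    if f[2]>2.5: break
print(k,f.round(1))
bot.set_gripper(.25);bot.hold(.3);q=np.array(bot.current_ee_pos())
bot.line_to(q+[0,0,.12],max_speed=.1);bot.set_joints(list(np.array(bot.current_joints())+[-.5,0,0,0,0,0]));bot.hold(1)
a=bot.read_camera("scene")["pixels"][100:260,300:460];b=bot.read_camera("top")["pixels"][170:330,150:310]
cv2.imwrite("pics/s7.png",np.hstack([cv2.resize(i,(400,400),interpolation=cv2.INTER_CUBIC) for i in(a,b)]))
print(bot.current_clock())
```

```text
8 [-0.5  0.5  4.3]
35.3833
```

View pics/s7.png

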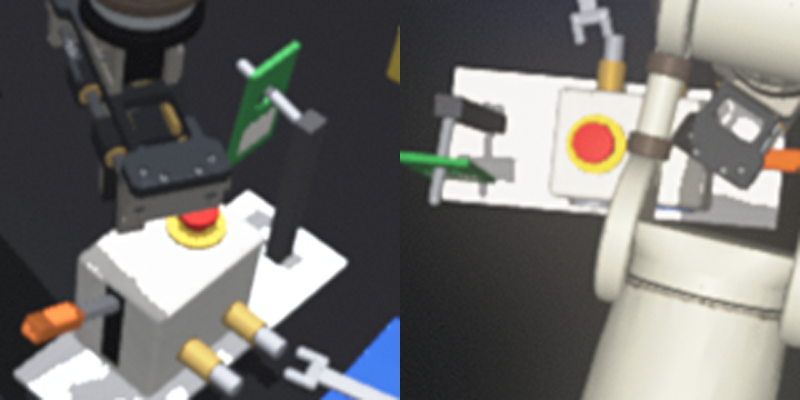

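The tag hangs on the peg at left crop (265,95), and the lever is still up at (50,320). The tag leans a little, so I'll measure its tilt before handing in.

Run:
```python
from h import *
import cv2
a=bot.read_camera("scene")["pixels"][105:175,380:430];b=bot.read_camera("top")["pixels"][210:260,130:200]
v=np.zeros((560,800,3),np.uint8);v[:,:400]=cv2.resize(a,(400,560),interpolation=cv2.INTER_CUBIC);v[:284,402:800]=cv2.resize(b,(398,284),interpolation=cv2.INTER_CUBIC)
cv2.imwrite("pics/s8.png",v)
```

```text
(no output)
```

View pics/s8.png

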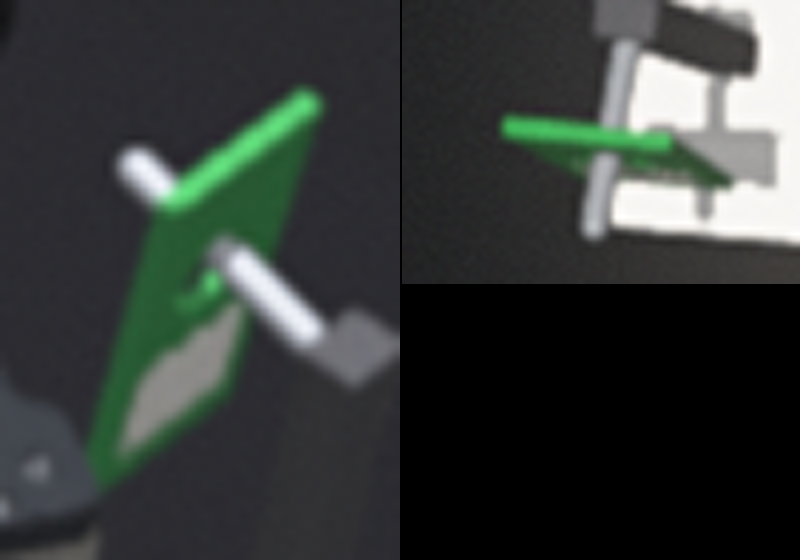

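Run:
```python
from h import *
S=lambda u,v:np.array([380+(u+.5)/8-.5,105+(v+.5)/8-.5]);T=lambda u,v:np.array([130+(u-402+.5)/5.686-.5,210+(v+.5)/5.686-.5])
o=[("scene",S(170,208),(0,-.03,.12)),("scene",S(313,108),(0,.03,.12)),("scene",S(101,485),(0,-.03,0)),("scene",S(228,398),(0,.03,0)),
("top",T(508,128),(0,.03,.12)),("top",T(668,142),(0,-.03,.12)),("top",T(728,183),(0,-.03,0))]
f=lambda p:np.concatenate([proj(n,p[:3]+Ro.from_rotvec(p[3:]).apply(q))-u for n,u,q in o])
r=least_squares(f,[.557,.269,.11,0,0,-.09]);p=r.x;R=Ro.from_rotvec(p[3:])
z=R.apply([0,0,1]);hole=p[:3]+R.apply([0,0,.075]);dd=hole-[.557,.269,.191];c,s=np.cos(V[2]),np.sin(V[2])
print("tilt",np.arccos(z[2]),z,"hole in peg frame",c*dd[0]+s*dd[1],-s*dd[0]+c*dd[1],dd[2],"res",np.abs(r.fun).max())
```

```text
tilt 0.08498969015718609 [ 0.07456489 -0.04057031  0.99639055] hole in peg frame -0.005556884376910112 0.0020344516078634814 -0.00768375329277976 res 1.3191293455688538
```

The tilt is 0.08 rad and the hole is within all limits, so I'm handing in.

```bash
python3 -c "
from workcell import bot
print(bot.job_done(),bot.current_clock())"
```

```text
the job is handed in; nothing more can be done
the job is handed in; nothing more can be done
```

The job is handed in, but no verdict came back: the button was pressed and the lever dropped, the lever was raised and latched by itself, and the green tag hangs on the peg (tilt about 0.08 rad, measured from the cameras), with the red tag and the bystanders never touched on purpose but not re-measured at the end.

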